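# Load the slide carrier under the scanner's leaf spring

## Task

Load the blue slide carrier into the slide scanner: with the fingertips press it down hard on its sprung bed at the ribbed thumb pad and, keeping it pressed, slide it along the lane under the leaf spring until it is fully home against the end stop, then let go so that the spring holds it flat. Push it only: do not lift or tip the carrier, do not touch the two glass slides on it, and leave the other things where they are.

Things in the scene. Friction and masses are not known exactly. Their poses are not given: they have to be found in the camera images.
- scanner: low off-white slide scanner fixed on the bench, 475 x 230 mm, deck 40 mm high, place and yaw vary. Origin: on the bench top, under the centre of the carrier when fully home; x = loading direction (open end to end stop), z up. Lane along x, 90 mm wide between aluminium side rails (tops 60 mm above the bench) from x = -173 mm. Deck with small items at y = 55 to 155 mm
- end_stop (a point): face of the lane's end stop, at scanner x = +64.5 mm on the lane's centre line, 58 mm above the bench (the top of a fully pressed carrier). An aluminium bridge that carries the leaf spring crosses the lane just beyond, scanner x = 66 to 91 mm, top 91 mm above the bench
- optics (a point): top of the microscope head (white column, arm over the lane, camera), 245 mm above the bench: an obstacle at scanner x = 185 to 305 mm, y = -26 to 142 mm
- carrier: blue slide carrier, a loose plate 128 mm long (x) x 86 wide (y) x 12 thick, 0.16 to 0.24 kg, lying in the lane on the sprung bed, x along the scanner's x, 2 mm play each side. Origin: centre of its underside. Starts 55 mm above the bench, 72 to 96 mm short of the scanner's origin along the lane; fully home it is at the scanner's origin, underside 46 mm above the bench. Sliding friction about 0.18
- thumb_pad (a point): centre of the ribbed thumb pad on the carrier's top face (12 mm above the underside), 45 mm behind the carrier's origin; the flat pad runs from the rear edge (carrier x = -64 mm) to the ridge (x = -26 mm), full width. Axes as the carrier's
- thumb_ridge (a point): thumb ridge on the carrier, to push against while pressing on the pad: a cross ridge 80 mm wide, 6 mm thick (carrier x = -26 to -20 mm), rising 8 mm above the top face. This point is the middle of its rear face (towards the pad), 4 mm above the top face
- carrier_nose (a point): middle of the carrier's leading end face (carrier x = +64 mm; top edge rounded, 2.5 mm radius), 6 mm above its underside
- slides: the two glass microscope slides set in the carrier ahead of the ridge, each 76 x 25 mm, side by side, tops 1 mm below the carrier's top face, covering carrier x = -17 to +59 mm and |y| = 9.5 to 34.5 mm. Same origin and axes as the carrier. Not to be touched
- bed (a joint): sprung bed (grey plate) of the lane: 0 = up, 0.009 m = pressed fully down, the carrier going down level with it. About 4 N on the carrier starts it down and about 8 N holds it fully down; there it meets a hard stop
- leaf (a joint): leaf spring over the lane, rad: 0 = free, about 0.065 = riding on a carrier that is fully down, pressing it with about 12 N. Blade 14 mm wide on the centre line, sloping down from the bridge towards the open end, lowest at scanner x = +20 mm (54.5 mm above the bench), then a turned-up toe. Pushing the carrier in under it takes about 10 to 20 N
- leaf_toe (a point): underside of the spring's turned-up toe, at scanner x = +4 mm, 60 mm above the bench when free. With the bed up the carrier's end face (55 to 67 mm) butts against the toe and is blocked; with the carrier fully down its top (58 mm) passes under the toe and lifts the blade
- oil_bottle: bystander: small amber bottle, 28 mm diameter, 48 mm high, on the scanner's deck. Origin: centre of its underside
- cover_glass_box: bystander: small orange box, 30 x 30 x 22 mm, on the scanner's deck. Origin: centre of its underside
- spare_carrier: bystander: an empty dark grey carrier of the same shape, lying on the bench. Origin: centre of its underside
- slide_box: bystander: blue slide storage box, 175 x 98 x 33 mm, on the bench. Origin: centre of its underside
- multimeter: bystander: yellow multimeter, 150 x 75 x 36 mm, on the bench. Origin: centre of its underside
- screwdriver: bystander: green-handled screwdriver on the bench. Origin: near its middle
- mug: bystander: white mug, 80 mm diameter, 92 mm high, on the bench. Origin: centre of its underside
Not all that is in view belongs to the job. Leave any green or pink look-alike of the carrier alone.

How it is judged:
On the way:
1. the carrier is pressed down on its bed while its leading end is still short of the spring's lowest point (value of joint bed above 0.005 m and x of carrier_nose in the frame of scanner below 0.02 m), for 0.05 s.
At the end, for the whole second after the job is handed in: the carrier lies within 3 mm of fully home at the end stop, under the raised leaf spring (at least 0.04 rad), which holds it and the bed down (bed at least 7 of its 9 mm down), level within 0.03 rad, at rest (x of carrier in the frame of scanner above -0.003 m and value of joint bed above 0.007 m and value of joint leaf above 0.04 rad and angle between carrier's own z axis and vertical below 0.03 rad and linear speed of carrier below 0.01 m/s); the robot touches nothing.
It fails at once if the carrier is lifted (its origin more than 8 mm above its starting height) (height (world z) of carrier above 0.063 m).
It fails at once if the carrier is tipped more than 0.15 rad (angle between carrier's own z axis and vertical above 0.15 rad).
It fails at once if the fingers touch the glass slides (contact force between the fingers and slides above 0.5 N).
It fails at once if a bystander is moved more than 20 mm (distance of any of oil_bottle, cover_glass_box, spare_carrier, slide_box, multimeter, screwdriver, mug from where it was at the start of the episode above 0.02 m).
It also fails if it takes over 35 s, if anything falls off the work surface, if the arm or the gripper's body presses on something with over 40 N, if the wrist force passes 120 N, or if a joint passes its speed limit or range.

## Robot

A 6-joint arm with a two-finger parallel gripper is mounted at the origin on the work surface. World frame = base frame: x ahead of the robot, y to its left, z up, the work surface at z = 0. Lengths are in m, angles in rad, forces in N, time in s.
With the tool pointing down it reaches from about 0.3 to 0.775 m from the base axis. Payload 14.6 kg.
Tool frame: the origin (TCP) lies at the very end of the fingers, on their centre line; the grasp point (between the pads) lies 19 mm behind it; x points along the fingers, y is the direction in which the jaws open and shut, and the axes are right-handed (so a half turn about x gives the same grasp; the last joint's range is limited). The gripper opens to 85 mm and grips with 20 to 120 N. Pads are 22 mm wide; open, the fingers measure 114 mm over their backs; the gripper's body (76 mm by 85 mm) begins 54 mm behind the grasp point. The pads swing forward as they close: fully open they stand 13 mm farther back than shut.
Start: joints at [-0.067, 0.3, 1.521, -0, 1.321, -0.067], TCP at [0.55, -0, 0.231] pointing down, gripper open.
Joint ranges: [-3.03, 3.03], [-0.79, 2.21], [0.23, 2.52], [-1.04, 4.18], [0, 3.07], [-2.55, 2.55]. Speed limits (rad/s): [2.22, 2.22, 2.57, 3.14, 3.14, 3.14].

## Interface

Orientations are given as [roll, pitch, yaw] about the fixed x, y, z axes, in that order (R = Rz(yaw) Ry(pitch) Rx(roll)).
In Python, from cell import ctrl gives the robot as it stands.
- The arm moves only by the tool arm_command, never from a script. Its argument "motion" is a list of rows, each a list of 7 numbers: the turn, a rotation vector about the tool's x, y, z in degrees, then the shift along the tool's x, y, z in mm, then the opening, from 0 (shut) to 1 (fully open). A call has exactly 5 rows; each row shifts and turns the commanded pose from where the row before left it, along the tool's axes as they then stand; what a row does not reach is not made up. A row lasts 1/8 s, in which the tool goes at most 62.5 mm and 10.7 degrees, less where a joint would pass 70% of its speed; a pose out of reach is approached as far as the arm can. A call is refused whole if a number of a shift passes 62.5 or a number of a turn 10.7, either way. A call with a gripper value outside its range is refused whole. The fingers move at their own pace and stop on an object; the grip force is fixed at half the most. Time passes only in rows, so rows that do not move let the fingers close, or fill a call up. It gives the time, the measured TCP pose, the force and the opening at its end, in the units of the state.
- ctrl.read_state(): the state, without advancing time (a new reading comes with each control period).
- ctrl.camera(name): name is "scene" or "side" or "wrist"; returns a dict with "pixels" (400x640x3 uint8, red, green, blue), "camera_matrix" (3x3 intrinsics, pixels), "k1" (the pictures are not rectified: a ray, as slopes to the right and down, at radius r is drawn at 1 + k1 r^2 times it, then the intrinsics apply), "extrinsics" (4x4, takes a point from world to camera coordinates); the wrist camera has in their place "T_tool_cam" (4x4, takes a point from camera to tool coordinates, whose origin is the TCP and whose axes are the tool frame's). Camera axes: x right, y down, z forward; pixel columns grow to the right and rows downward; lengths in m; the calibration is good to about 2 mm. A picture is of the moment at which its call begins: read the wrist's pose just before it. There is no depth.
- ctrl.finish_job(): hands the job in, once; it reports no verdict.
The state is a dict: "clock": time; "joints": joint angles; "qd": joint speeds; "effort": joint torques, N m; "eef_pos": TCP position; "tcp_rot": TCP orientation; "wrist_force": force on the tool from outside, world axes, zero at the start; "wrist_torque": the same for the moment, N m; "width": finger opening in m.
Only numpy, scipy, OpenCV 4.12 (cv2) and the standard library are available. Lean on these libraries where they do the work, as an engineer would, in place of code of your own. Each camera call takes 0.05 s, during which the arm holds its last target.

## Working session

There is one attempt and no reset: what is moved stays moved. The work goes in short steps, Python scripts to look and compute and a tool call to move; the robot and the scene stay as the last step left them, time stands still between calls to the robot, and variables do not carry over. Pictures are saved under pics/ and viewed, and the job is handed in when it is done.

Besides the shell and the picture viewer there is one more tool, called after "Emit:" as a command line: name --pt "numbers of a row" for each row, then --argument value for the rest. arm_command: Moves the arm, as the interface text tells. Its arguments: {"type":"object","properties":{"motion":{"type":"array","items":{"type":"array","items":{"type":"number"}}}},"required":["motion"]}

```bash
mkdir -p pics; ls
cat > h.py <<'E'
from cell import ctrl
import numpy as np, cv2
def snap(n,f):
    s=ctrl.read_state(); c=ctrl.camera(n); cv2.imwrite('pics/'+f,c['pixels'][:,:,::-1]); 
    np.savez('pics/'+f+'.npz',s_pos=s['eef_pos'],s_rot=s['tcp_rot'],**{k:v for k,v in c.items()})
    return s,c
E
python3 - <<'E'
from h import *
for n in ['scene','side','wrist']:
    s,c=snap(n,n+'0.png'); print({k:v for k,v in c.items() if k!='pixels'})
print(s)
E
```

```text
pics
{'camera_matrix': array([[370.12370547,   0.        , 323.83549336],
       [  0.        , 370.12370547, 195.40158703],
       [  0.        ,   0.        ,   1.        ]]), 'k1': -0.016828393628442868, 'extrinsics': array([[ 0.69778623,  0.71612246, -0.01621723, -0.32926014],
       [ 0.48633111, -0.4902579 , -0.72327674, -0.10344986],
       [-0.52590535,  0.4968056 , -0.69036785,  1.49034144],
       [ 0.        ,  0.        ,  0.        ,  1.        ]])}
{'camera_matrix': array([[382.63049465,   0.        , 318.04007046],
       [  0.        , 382.63049465, 198.45856397],
       [  0.        ,   0.        ,   1.        ]]), 'k1': -0.08627910191309343, 'extrinsics': array([[-0.83761268, -0.54609529,  0.01359885,  0.40479658],
       [-0.35866356,  0.53100818, -0.76771789,  0.26948463],
       [ 0.41202603, -0.64792765, -0.64064367,  1.37566312],
       [ 0.        ,  0.        ,  0.        ,  1.        ]])}
{'camera_matrix': array([[360.68686288,   0.        , 324.61694993],
       [  0.        , 360.68686288, 203.35398021],
       [  0.        ,   0.        ,   1.        ]]),
[... 339 characters left out ...]
  0.00000000e+00,
         1.00000000e+00]])}
{'clock': 0.1, 'joints': array([-6.66172055e-02,  3.00440462e-01,  1.52150914e+00, -3.90867827e-05,
        1.32072754e+00, -6.66195070e-02]), 'qd': array([-0.00078501, -0.00127589, -0.00148121,  0.00031091,  0.00193968,
        0.00046958]), 'effort': array([ 5.41233840e-04, -5.44380498e+01, -3.62372375e+01, -1.11349805e-04,
        3.02289474e-03, -1.80062301e-05]), 'eef_pos': array([ 5.49787483e-01, -7.50960462e-06,  2.30768561e-01]), 'tcp_rot': array([-1.60251903,  1.56971118,  3.10988194]), 'wrist_force': array([0.39224515, 0.4653321 , 0.30290082]), 'wrist_torque': array([-0.01292102, -0.02005667,  0.02867588]), 'width': 0.08546729982552147}
```

View pics/scene0.png

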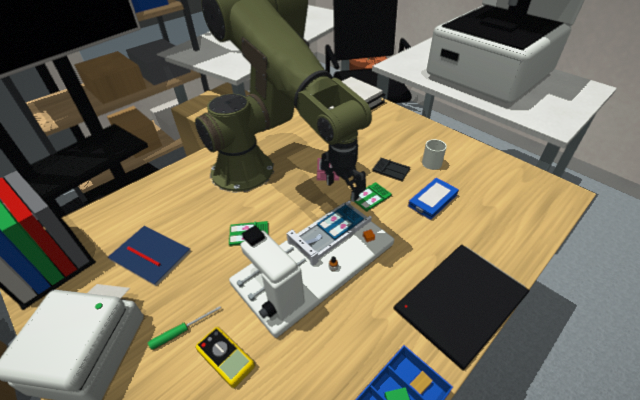

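View pics/side0.png

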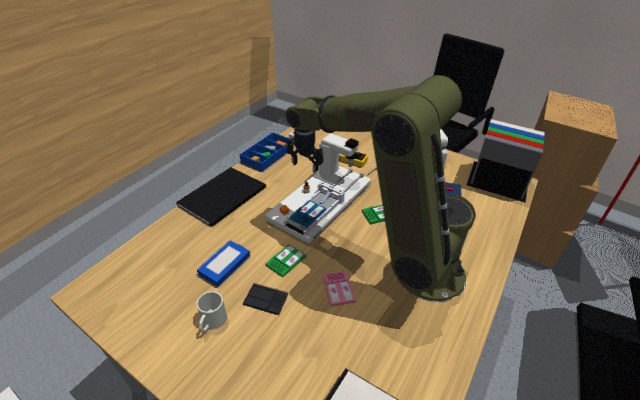

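View pics/wrist0.png

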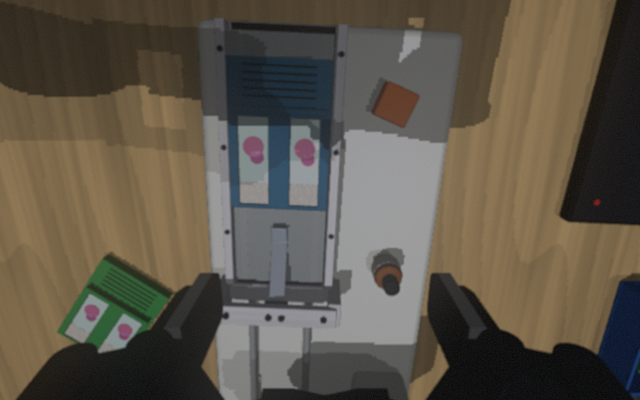

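Run:
```python
import cv2
a=cv2.imread('pics/wrist0.png')
b=cv2.resize(a[0:340,190:480],None,fx=2.7,fy=2.7,interpolation=cv2.INTER_CUBIC)[:600*2]
cv2.imwrite('pics/z1.png',cv2.resize(a[0:180,190:390],None,fx=3.3,fy=3.3,interpolation=cv2.INTER_CUBIC))
cv2.imwrite('pics/z2.png',cv2.resize(a[160:340,190:390],None,fx=3.3,fy=3.3,interpolation=cv2.INTER_CUBIC))
```

```text
(no output)
```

View pics/z1.png

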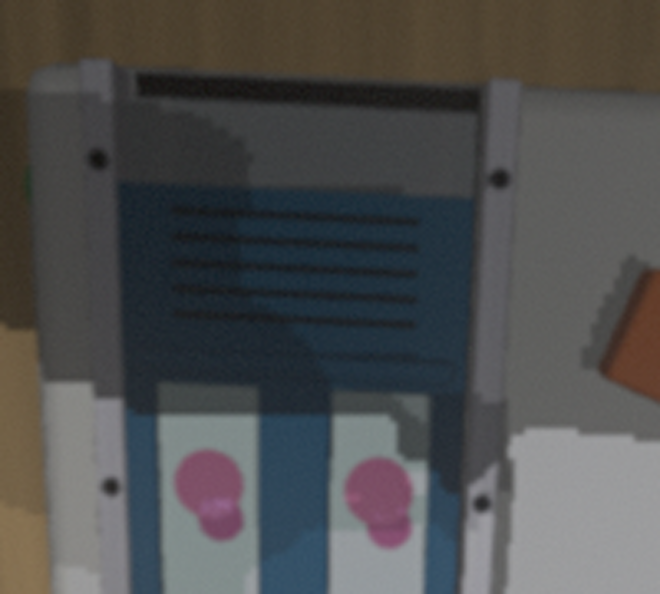

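View pics/z2.png

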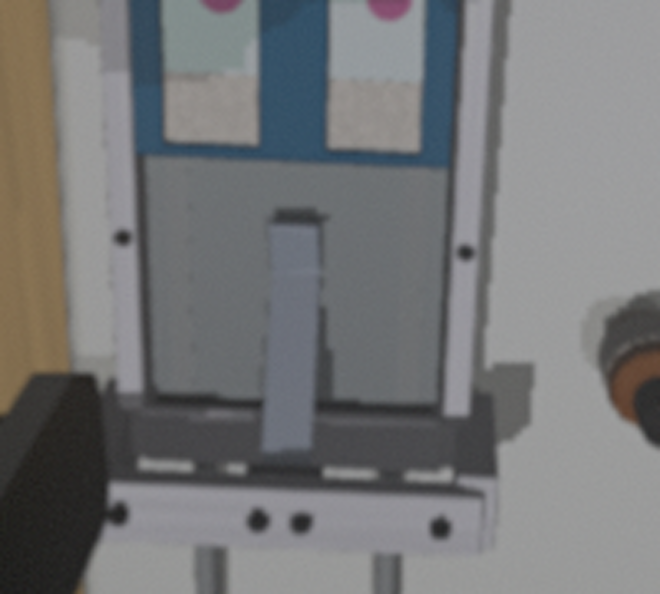

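```bash
cat >> h.py <<'E'
from scipy.spatial.transform import Rotation as R
from scipy.optimize import least_squares
def Rt(rpy): return R.from_euler('xyz',rpy).as_matrix()
def proj(P,c,pos=None,rot=None):
    P=np.atleast_2d(P)
    if 'T_tool_cam' in c:
        T=c['T_tool_cam']; pt=(P-pos)@Rt(rot); pc=(pt-T[:3,3])@T[:3,:3]
    else:
        E=c['extrinsics']; pc=P@E[:3,:3].T+E[:3,3]
    s=pc[:,:2]/pc[:,2:]; r2=(s**2).sum(1,keepdims=True); s=s*(1+c['k1']*r2)
    K=c['camera_matrix']; return s*[K[0,0],K[1,1]]+K[:2,2]
def sc2w(p,P):
    P=np.atleast_2d(P); c,s=np.cos(p[2]),np.sin(p[2])
    return np.c_[p[0]+c*P[:,0]-s*P[:,1],p[1]+s*P[:,0]+c*P[:,1],P[:,2]]
E
cat > fit.py <<'E'
from h import *
d=np.load('pics/wrist0.png.npz'); pos,rot=d['s_pos'],d['s_rot']
print(Rt(rot).round(4))
z1=lambda u,v:(190+u/3.3-.35,v/3.3-.35); z2=lambda u,v:(190+u/3.3-.35,160+v/3.3-.35)
# (pt, pix, carrier?)
obs=[((-.064,-.043,.067),z1(120,183),1),((-.064,.043,.067),z1(475,197),1),
((.0635,-.043,.066),z2(137,154),1),((.0635,.043,.066),z2(450,166),1),
((-.017,-.0345,.066),z1(160,383),1),((-.017,.0345,.066),z1(430,392),1),((-.017,-.0095,.066),z1(260,385),1),
((.059,-.0345,.066),z2(163,142),1),((.059,.0345,.066),z2(422,153),1),((.059,-.0095,.066),z2(260,147),1),((.059,.0095,.066),z2(327,150),1),
((-.173,-.045,.060),z1(113,62),0),((-.173,.045,.060),z1(485,82),0),
((-.05,.045,.06),z1(470,440),2),((.05,.045,.06),z2(443,400),2),((.05,-.045,.06),z2(143,390),2),((-.1,-.045,.06),z1(118,180),2),
((.004,-.007,.060),z2(275,208),0),((.004,.007,.060),z2(325,218),0),
((.066,0,.091),z2(295,488),0),((.091,0,.091),z2(295,547),0)]
def res(p,full=False):
    P=np.array([o[0] for o in obs],float)
    car=np.array([o[2] for o in obs]); P[car==1,0]+=p[3]; P[car==1,1]+=p[4]
    q=proj(sc2w(p,P),d,pos,rot); e=q-np.array([o[1] for o in obs])
    # ends unknown along-lane for class 2: keep only u
    e[car==2,1]=0
    return e if full else e.ravel()
f=None
for y in np.arange(0,6.3,.8):
    g=least_squares(res,[.6,0,y,-.085,0],loss='soft_l1')
    if f is None or g.cost<f.cost:f=g
p=f.x;print(p.round(4),f.cost);print(np.c_[[o[2] for o in obs],res(p,True)].round(1))
np.save('p.npy',p)
E
python3 fit.py
```

```text
[[-0.0011  1.      0.    ]
 [ 0.      0.     -1.    ]
 [-1.     -0.0011 -0.    ]]
[ 5.0890e-01 -4.5400e-02 -1.6113e+00 -8.1700e-02 -5.0000e-04] 24.925009306660876
[[ 1.  -1.5 -0.5]
 [ 1.  -0.2 -0.2]
 [ 1.   0.1  0.6]
 [ 1.   0.6  0.6]
 [ 1.  -0.6  0.1]
 [ 1.   0.5  0.7]
 [ 1.  -0.8  0.7]
 [ 1.   1.5 -0.2]
 [ 1.  -0.2 -0.5]
 [ 1.  -0.1 -0.6]
 [ 1.   0.8 -0.7]
 [ 0.  -0.4 -0.5]
 [ 0.   1.5 -1.7]
 [ 2.  -1.1  0. ]
 [ 2.   2.3  0. ]
 [ 2.   1.2  0. ]
 [ 2.   1.9  0. ]
 [ 0.  -0.1  6. ]
 [ 0.  -0.4  3.5]
 [ 0.  -2.8 -2.6]
 [ 0.  -2.7  2.4]]
```

```bash
cat >> h.py <<'E'
def where():
    p=np.load('p.npy'); s=ctrl.read_state(); M=Rt(s['tcp_rot'])
    d=np.array(s['eef_pos'])-[p[0],p[1],0]; c,si=np.cos(p[2]),np.sin(p[2])
    q=np.array([c*d[0]+si*d[1],-si*d[0]+c*d[1],d[2]])*1e3
    f=s['wrist_force']; ff=[c*f[0]+si*f[1],-si*f[0]+c*f[1],f[2]]
    z=M[:,2]; print('t',round(s['clock'],2),'scn mm',q.round(1),'F',np.round(ff,1),'toolz yaw-scn deg',np.degrees(np.arctan2(z[1],z[0])-p[2]).round(2),'w',round(s['width'],4),'down',M[:,0].round(3))
def togo(t):
    p=np.load('p.npy'); s=ctrl.read_state(); M=Rt(s['tcp_rot'])
    w=sc2w(p,np.array(t)/1e3)[0]; print('tool shift mm',(M.T@(w-s['eef_pos'])*1e3).round(1))
E
python3 - <<'E'
from h import *
where();togo([-121,0,100])
E
```

```text
t 0.15 scn mm [-47.1  39.1 230.9] F [ 0.2 -0.3 -0.1] toolz yaw-scn deg 2.32 w 0.0853 down [-0.001  0.    -1.   ]
tool shift mm [130.9 -36.  -75.5]
```

Emit:
arm_command --pt "0 0 0 0 -9 -19 0" --pt "0 0 0 25 -9 -19 0" --pt "0 0 0 35 -9 -19 0" --pt "0 0 0 30 -9 -18.5 0" --pt "2.3 0 0 0 0 0 0"

```text
clock: 0.78
eef_pos: [0.5119, 0.0773, 0.1391]
tcp_rot: [-1.499, 1.567, -3.108]
wrist_force: [-0.0, 0.6, 0.0]
width: -0.0003
```

Run:
```python
from h import *
where()
snap('wrist','wrist1.png');snap('scene','scene1.png')
a=cv2.imread('pics/scene1.png');cv2.imwrite('pics/s1.png',cv2.resize(a[170:300,260:420],None,fx=4.5,fy=4.5,interpolation=cv2.INTER_CUBIC))
where();togo([-121,0,80])
```

```text
t 0.78 scn mm [-122.7   -2.   139.1] F [-0.6 -0.   0. ] toolz yaw-scn deg 0.09 w -0.0003 down [-0.004 -0.    -1.   ]
t 0.88 scn mm [-122.    -0.5  141. ] F [-0.2 -0.4  0.5] toolz yaw-scn deg 0.05 w -0.0001 down [-0.001  0.    -1.   ]
tool shift mm [61.   0.5  1. ]
```

View pics/wrist1.png

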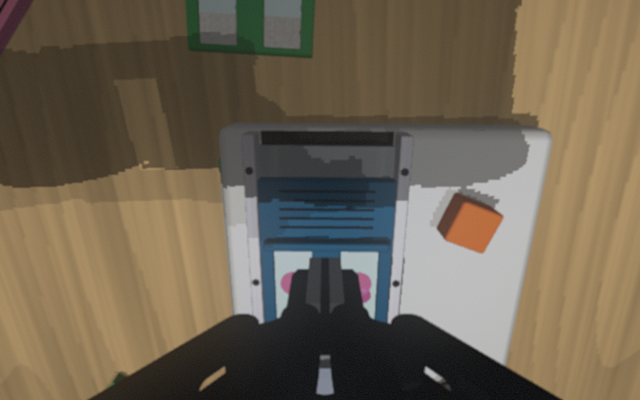

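View pics/s1.png

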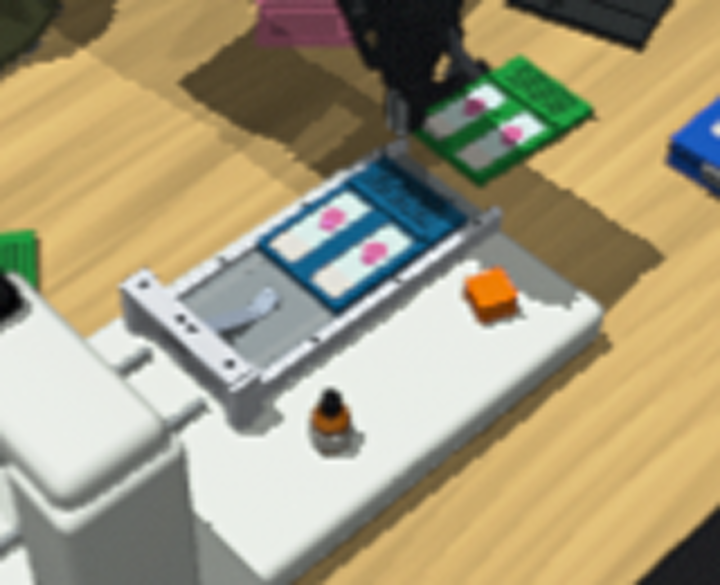

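Run:
```python
from h import *
d=np.load('pics/wrist1.png.npz');s=ctrl.read_state();p=np.load('p.npy')
pos,rot=s['eef_pos'],s['tcp_rot']  # settled pose
for n,P in dict(rearL=(-.064,-.043,.067),rearR=(-.064,.043,.067),ridgeTopRear=(-.026,0.03,.075),ridgeTopFront=(-.02,.03,.075),slideL=(-.017,-.03,.066)).items():
    P=np.array(P)+[p[3],p[4],0]; print(n,proj(sc2w(p,P),d,pos,rot).round(1), proj(sc2w(p,P),d,d['s_pos'],d['s_rot']).round(1))
for P in [(-.122+.011,0,.141),(-.122-.011,0,.141)]: print(proj(sc2w(p,P),d,pos,rot))
a=cv2.imread('pics/wrist1.png');cv2.imwrite('pics/w1.png',cv2.resize(a[120:300,220:420],None,fx=3.3,fy=3.3,interpolation=cv2.INTER_CUBIC))
```

```text
rearL [[254.2 179.7]] [[256.6 181.5]]
rearR [[393.2 179.8]] [[396.6 181.8]]
ridgeTopRear [[371.2 241.4]] [[374.3 243.8]]
ridgeTopFront [[370.8 250. ]] [[373.9 252.5]]
slideL [[278.4 248.1]] [[280.8 250.2]]
[[324.48487815 295.13573617]]
[[324.52415387 251.31812   ]]
```

View pics/w1.png

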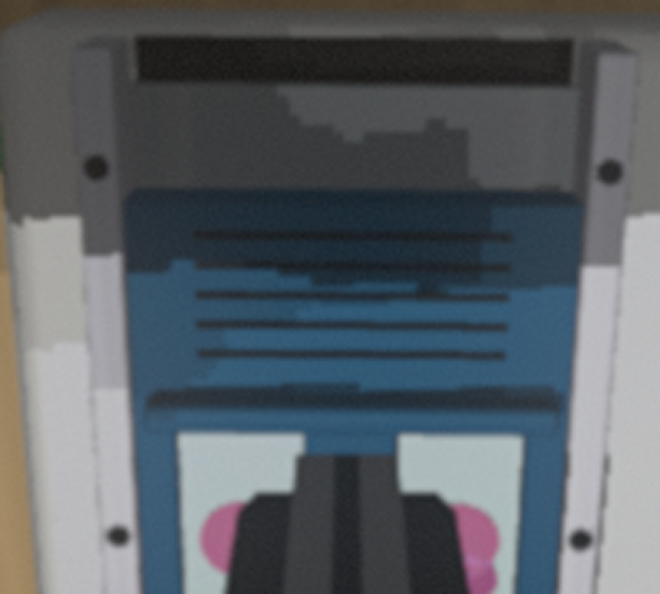

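Emit:
arm_command --pt "0 0 0 25 0.5 0 0" --pt "0 0 0 25 0 0 0" --pt "0 0 0 11 0 0 0" --pt "0 0 0 0 0 0 0" --pt "0 0 0 0 0 0 0"

```text
clock: 1.5
eef_pos: [0.515, 0.0756, 0.0813]
tcp_rot: [1.711, 1.569, 0.1]
wrist_force: [0.2, -0.7, 0.4]
width: -0.0001
```

Run:
```python
from h import *
where()
snap('wrist','wrist2.png')
a=cv2.imread('pics/wrist2.png');cv2.imwrite('pics/w2.png',cv2.resize(a[120:360,200:440],None,fx=2.5,fy=2.5,interpolation=cv2.INTER_CUBIC))
```

```text
t 1.5 scn mm [-121.1    1.2   81.3] F [0.7 0.2 0.4] toolz yaw-scn deg 0.03 w -0.0001 down [ 0.002  0.    -1.   ]
```

View pics/w2.png

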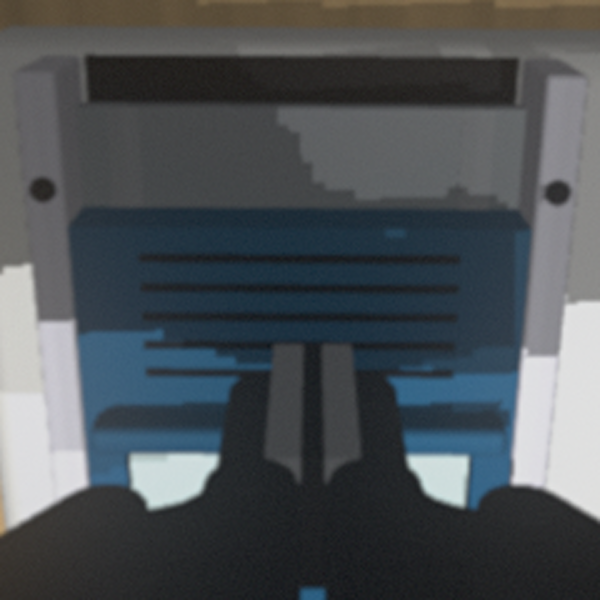

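Emit:
arm_command --pt "0 0 0 6 0 0 0" --pt "0 0 0 5 0 0 0" --pt "0 0 0 3 0 0 0" --pt "0 0 0 2 0 0 0" --pt "0 0 0 0 0 0 0"

```text
clock: 2.17
eef_pos: [0.5146, 0.0755, 0.0644]
tcp_rot: [1.63, 1.571, 0.019]
wrist_force: [-1.9, -0.3, 5.7]
width: -0.0001
```

Run:
```python
from h import *
where()
```

```text
t 2.17 scn mm [-121.     0.8   64.4] F [ 0.4 -1.9  5.7] toolz yaw-scn deg 0.02 w -0.0001 down [ 0.  0. -1.]
```

Emit:
arm_command --pt "0 0 0 2 0 0 0" --pt "0 0 0 2 0 0 0" --pt "0 0 0 2 0 0 0" --pt "0 0 0 1 0 0 0" --pt "0 0 0 0 0 0 0"

```text
clock: 2.8
eef_pos: [0.5149, 0.0755, 0.058]
tcp_rot: [1.695, 1.57, 0.084]
wrist_force: [-2.4, 0.0, 8.2]
width: -0.0001
```

Run:
```python
from h import *
where()
```

```text
t 2.8 scn mm [-121.1    1.2   58. ] F [ 0.1 -2.4  8.2] toolz yaw-scn deg 0.02 w -0.0001 down [ 0.001  0.    -1.   ]
```

Near the bottom; press into the stop by small steps.

Emit:
arm_command --pt "0 0 0 0.5 0 0 0" --pt "0 0 0 0.5 0 0 0" --pt "0 0 0 0.5 0 0 0" --pt "0 0 0 0 0 0 0" --pt "0 0 0 0 0 0 0"

```text
clock: 3.42
eef_pos: [0.5157, 0.0756, 0.0577]
tcp_rot: [1.688, 1.567, 0.077]
wrist_force: [-4.4, -1.1, 23.2]
width: -0.0004
```

Run:
```python
from h import *
where()
```

```text
t 3.42 scn mm [-121.2    1.9   57.7] F [ 1.2 -4.4 23.2] toolz yaw-scn deg 0.02 w -0.0004 down [ 0.003  0.    -1.   ]
```

Emit:
arm_command --pt "0 0 0 0.5 0 0 0" --pt "0 0 0 0.4 0 3 0" --pt "0 0 0 0 0 4 0" --pt "0 0 0 0 0 4 0" --pt "0 0 0 0 0 4 0"

```text
clock: 4.05
eef_pos: [0.5157, 0.0613, 0.0577]
tcp_rot: [1.881, 1.565, 0.27]
wrist_force: [-5.2, 8.5, 30.1]
width: 0.0
```

Run:
```python
from h import *
where()
snap('wrist','wrist3.png')
a=cv2.imread('pics/wrist3.png');cv2.imwrite('pics/w3.png',cv2.resize(a[120:360,200:440],None,fx=2.5,fy=2.5,interpolation=cv2.INTER_CUBIC))
where()
```

```text
t 4.05 scn mm [-106.9    2.5   57.7] F [-8.3 -5.5 30.1] toolz yaw-scn deg 0.03 w 0.0 down [ 0.005  0.001 -1.   ]
t 4.1 scn mm [-106.6    2.5   57.7] F [-5.6 -5.2 30. ] toolz yaw-scn deg 0.02 w -0.0 down [ 0.005  0.001 -1.   ]
```

View pics/w3.png

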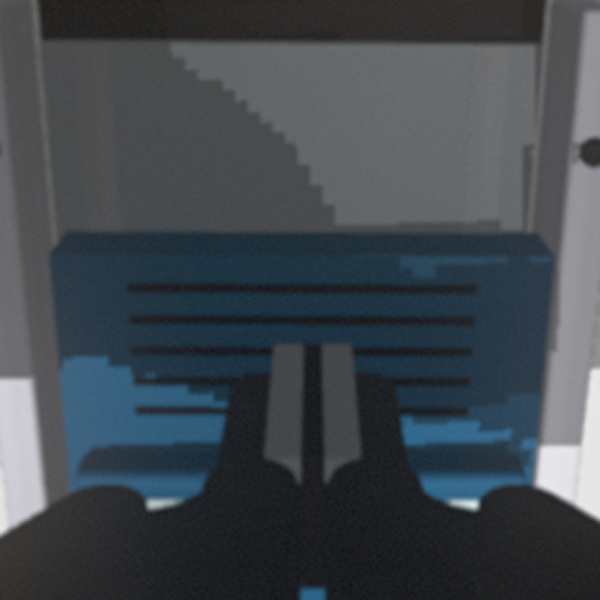

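Emit:
arm_command --pt "0 0 0 0 -0.5 4 0" --pt "0 0 0 0 -0.5 4 0" --pt "0 0 0 0 -0.5 4 0" --pt "0 0 0 0 0 4 0" --pt "0 0 0 0 0 4 0"

```text
clock: 4.72
eef_pos: [0.5141, 0.0418, 0.0578]
tcp_rot: [1.906, 1.563, 0.295]
wrist_force: [1.1, 16.7, 25.7]
width: 0.0001
```

Run:
```python
from h import *
where()
```

```text
t 4.72 scn mm [-87.3   1.7  57.8] F [-16.7   0.4  25.7] toolz yaw-scn deg 0.02 w 0.0001 down [ 0.007  0.002 -1.   ]
```

Run:
```python
from h import *
snap('scene','scene4.png');snap('wrist','wrist4.png');where()
a=cv2.imread('pics/scene4.png');b=cv2.imread('pics/wrist4.png')
a=cv2.resize(a[190:270,280:400],None,fx=4,fy=4,interpolation=cv2.INTER_CUBIC);b=cv2.resize(b[160:320,220:380],None,fx=2,fy=2,interpolation=cv2.INTER_CUBIC)
cv2.imwrite('pics/c4.png',np.hstack([a,b]))
```

```text
t 4.83 scn mm [-87.    1.7  57.8] F [-8.1  0.  26.1] toolz yaw-scn deg 0.01 w 0.0002 down [ 0.007  0.002 -1.   ]
```

View pics/c4.png

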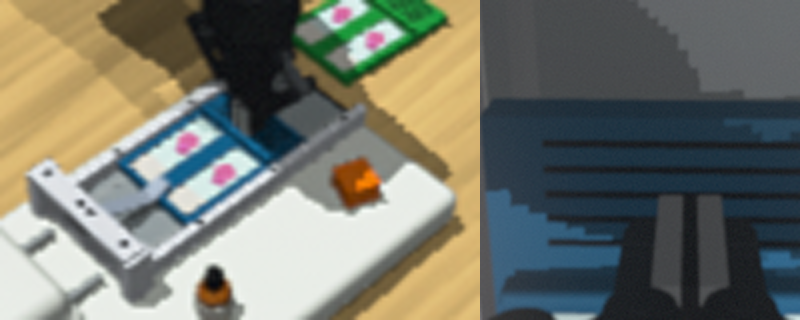

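Emit:
arm_command --pt "0 0 0 0.4 0 4 0" --pt "0 0 0 0.4 0 4 0" --pt "0 0 0 0 0 4 0" --pt "0 0 0 0 0 4 0" --pt "0 0 0 0 0 4 0"

```text
clock: 5.45
eef_pos: [0.5138, 0.0218, 0.0577]
tcp_rot: [1.819, 1.562, 0.208]
wrist_force: [-1.6, 13.4, 34.6]
width: -0.0
```

Run:
```python
from h import *
where()
```

```text
t 5.45 scn mm [-67.3   2.2  57.7] F [-13.3  -2.2  34.6] toolz yaw-scn deg 0.03 w -0.0 down [ 0.008  0.002 -1.   ]
```

Emit:
arm_command --pt "0 0 0 0 -0.3 4 0" --pt "0 0 0 0 0 4 0" --pt "0 0 0 0 0 4 0" --pt "0 0 0 0 0 4 0" --pt "0 0 0 0 0 3 0"

```text
clock: 6.08
eef_pos: [0.5128, 0.0026, 0.0577]
tcp_rot: [1.775, 1.562, 0.164]
wrist_force: [-0.9, 13.7, 35.0]
width: 0.0002
```

Run:
```python
from h import *
where()
snap('scene','scene5.png');snap('wrist','wrist5.png');where()
a=cv2.imread('pics/scene5.png');b=cv2.imread('pics/wrist5.png')
a=cv2.resize(a[190:270,280:400],None,fx=4,fy=4,interpolation=cv2.INTER_CUBIC);b=cv2.resize(b[160:320,220:380],None,fx=2,fy=2,interpolation=cv2.INTER_CUBIC)
cv2.imwrite('pics/c5.png',np.hstack([a,b]))
```

```text
t 6.08 scn mm [-48.1   2.   57.7] F [-13.6  -1.4  35. ] toolz yaw-scn deg 0.03 w 0.0002 down [ 0.009  0.001 -1.   ]
t 6.17 scn mm [-47.8   2.   57.8] F [-8.6 -0.9 34.5] toolz yaw-scn deg 0.02 w -0.0001 down [ 0.009  0.001 -1.   ]
```

View pics/c5.png

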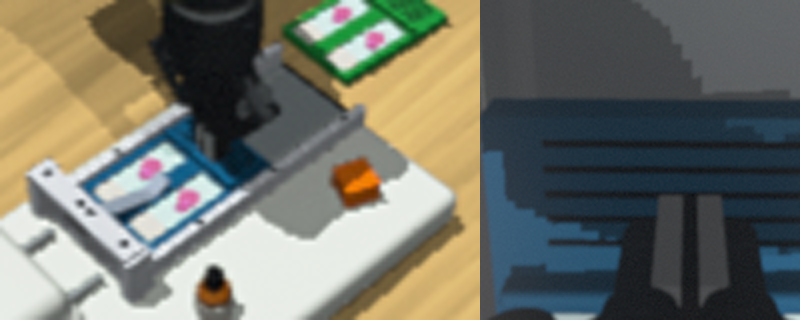

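Emit:
arm_command --pt "0 0 0 0 0 2 0" --pt "0 0 0 0 0 2 0" --pt "0 0 0 0 0 2 0" --pt "0 0 0 0 0 1.5 0" --pt "0 0 0 0 0 0 0"

```text
clock: 6.8
eef_pos: [0.5124, -0.005, 0.0578]
tcp_rot: [1.726, 1.562, 0.115]
wrist_force: [-0.9, 10.1, 36.5]
width: 0.0003
```

Run:
```python
from h import *
where()
```

```text
t 6.8 scn mm [-40.5   2.   57.8] F [-10.1  -1.3  36.5] toolz yaw-scn deg 0.03 w 0.0003 down [ 0.008  0.001 -1.   ]
```

Emit:
arm_command --pt "0 0 0 0 0 1.5 0" --pt "0 0 0 0 0 1.5 0" --pt "0 0 0 0 0 1 0" --pt "0 0 0 0 0 1 0" --pt "0 0 0 0 0 0 0"

```text
clock: 7.42
eef_pos: [0.5122, -0.0077, 0.0578]
tcp_rot: [2.097, 1.561, 0.487]
wrist_force: [-0.6, 32.4, 36.4]
width: -0.0002
```

Run:
```python
from h import *
where()
```

```text
t 7.42 scn mm [-37.8   1.8  57.8] F [-32.3  -1.9  36.4] toolz yaw-scn deg 0.04 w -0.0002 down [ 0.008  0.004 -1.   ]
```

Run:
```python
from h import *
snap('scene','scene6.png');snap('wrist','wrist6.png');where()
a=cv2.imread('pics/scene6.png');b=cv2.imread('pics/wrist6.png')
a=cv2.resize(a[190:270,280:400],None,fx=4,fy=4,interpolation=cv2.INTER_CUBIC);b=cv2.resize(b[160:320,220:380],None,fx=2,fy=2,interpolation=cv2.INTER_CUBIC)
cv2.imwrite('pics/c6.png',np.hstack([a,b]))
```

```text
t 7.53 scn mm [-37.8   1.8  57.8] F [-32.9  -1.7  36.4] toolz yaw-scn deg 0.05 w -0.0003 down [ 0.008  0.004 -1.   ]
```

View pics/c6.png

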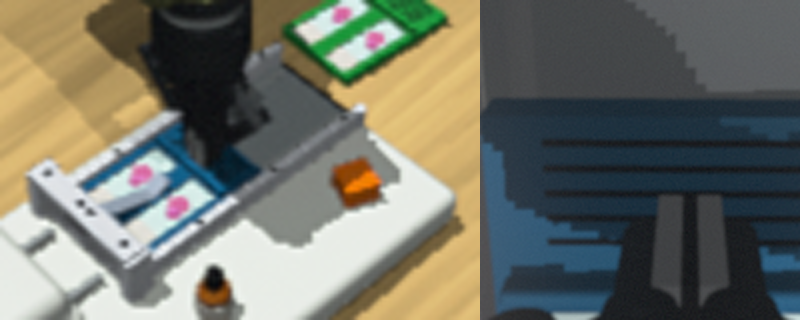

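Emit:
arm_command --pt "0 0 0 -1 0 -0.8 0" --pt "0 0 0 -0.8 0 -0.8 0" --pt "0 0 0 -0.5 0 0 0" --pt "0 0 0 0 0 0 0" --pt "0 0 0 0 0 0 0"

```text
clock: 8.15
eef_pos: [0.5116, -0.0075, 0.058]
tcp_rot: [1.96, 1.564, 0.349]
wrist_force: [9.2, 18.0, 8.9]
width: 0.0001
```

Run:
```python
from h import *
where()
```

```text
t 8.15 scn mm [-37.9   1.2  58. ] F [-18.4   8.5   8.9] toolz yaw-scn deg 0.04 w 0.0001 down [ 0.006  0.002 -1.   ]
```

Emit:
arm_command --pt "0 0 0 0 0.6 -1 0" --pt "0 0 0 -0.5 0 -0.4 0" --pt "0 0 0 -0.5 0 0 0" --pt "0 0 0 -1 0 0 0" --pt "0 0 0 0 0 0 0"

```text
clock: 8.78
eef_pos: [0.5102, -0.0073, 0.0584]
tcp_rot: [2.525, 1.57, 0.914]
wrist_force: [1.9, 5.8, 1.1]
width: 0.0001
```

Run:
```python
from h import *
where()
```

```text
t 8.78 scn mm [-38.1  -0.2  58.4] F [-5.8  1.7  1.1] toolz yaw-scn deg 0.03 w 0.0001 down [ 0.001  0.001 -1.   ]
```

Emit:
arm_command --pt "0 0 0 0 0 -0.6 0" --pt "0 0 0 -0.7 0 -0.6 0" --pt "0 0 0 -2 0 -0.5 0" --pt "0 0 0 -4 0 0 0" --pt "0 0 0 -6 0 0 0"

```text
clock: 9.4
eef_pos: [0.51, -0.0062, 0.0714]
tcp_rot: [-1.324, 1.571, -2.935]
wrist_force: [-0.5, 0.1, -0.3]
width: 0.0002
```

Emit:
arm_command --pt "0 0 0 -15 0 0 0" --pt "0 0 0 -25 0 -10 0" --pt "0 0 0 -30 0 -10 0" --pt "0 0 0 -30 0 -10 0" --pt "0 0 0 0 0 0 0"

```text
clock: 10.02
eef_pos: [0.5121, 0.0242, 0.1741]
tcp_rot: [1.593, 1.566, -0.017]
wrist_force: [0.4, 0.3, -0.9]
width: 0.0
```

Run:
```python
from h import *
where()
snap('wrist','wrist7.png');snap('scene','scene7.png');where()
a=cv2.imread('pics/wrist7.png');cv2.imwrite('pics/w7.png',cv2.resize(a[120:400,200:440],None,fx=2.1,fy=2.1,interpolation=cv2.INTER_CUBIC))
a=cv2.imread('pics/scene7.png');cv2.imwrite('pics/c7.png',cv2.resize(a[190:280,280:400],None,fx=6,fy=6,interpolation=cv2.INTER_CUBIC))
```

```text
t 10.03 scn mm [-69.7   0.5 174.1] F [-0.3  0.4 -0.9] toolz yaw-scn deg 0.06 w 0.0 down [ 0.005 -0.    -1.   ]
t 10.12 scn mm [-69.2  -0.6 171.3] F [-0.1 -0.7 -0.4] toolz yaw-scn deg 0.03 w -0.0002 down [ 0. -0. -1.]
```

View pics/wrist7.png

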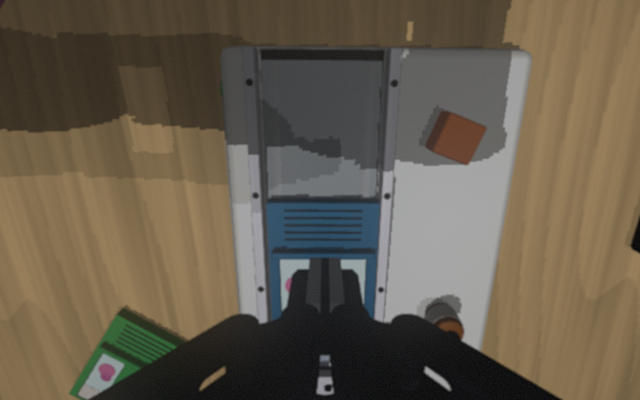

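View pics/c7.png

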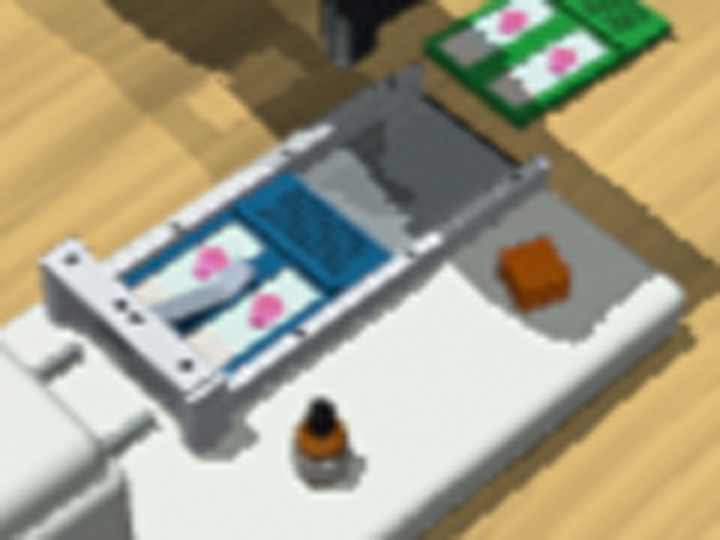

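Emit:
arm_command --pt "0 0 0 -20 10 7 1" --pt "0 0 0 -20 10 7 1" --pt "0 0 0 -20 10 8 1" --pt "0 0 0 0 9 0 1" --pt "0 0 0 0 0 0 1"

```text
clock: 10.75
eef_pos: [0.5491, 0.0002, 0.2294]
tcp_rot: [-1.611, 1.568, 3.061]
wrist_force: [0.4, 0.3, -0.9]
width: 0.0851
```

Emit:
arm_command --pt "0 0 0 0 0 0 1" --pt "0 0 0 0 0 0 1" --pt "0 0 0 0 0 0 1" --pt "0 0 0 0 0 0 1" --pt "0 0 0 0 0 0 1"

```text
clock: 11.38
eef_pos: [0.5493, 0.0002, 0.2311]
tcp_rot: [1.97, 1.571, 0.359]
wrist_force: [0.5, 0.2, 0.5]
width: 0.0851
```

Run:
```python
from h import *
where()
s,c=snap('wrist','wrist8.png'); p=np.load('p.npy')
for n,P in dict(rearL=(-.064,-.043,.058),rearR=(-.064,.043,.058),slR=(-.017,-.0345,.057),slF=(.059,-.0345,.057),slFR=(.059,.0345,.057),rear5back=(-.069,0,.058)).items():
    print(n,proj(sc2w(p,P),c,s['eef_pos'],s['tcp_rot']).round(1))
a=cv2.imread('pics/wrist8.png');cv2.imwrite('pics/w8.png',cv2.resize(a[60:340,190:390],None,fx=2.14,fy=2.14,interpolation=cv2.INTER_CUBIC))
```

```text
t 11.38 scn mm [-47.2  38.5 231.1] F [-0.2  0.4  0.5] toolz yaw-scn deg 0.02 w 0.0851 down [ 0.  0. -1.]
rearL [[231.9 158.8]]
rearR [[328.9 158.7]]
slR [[245.3 208.5]]
slF [[250.7 280.5]]
slFR [[319.9 280.5]]
rear5back [[280.1 153.1]]
```

View pics/w8.png

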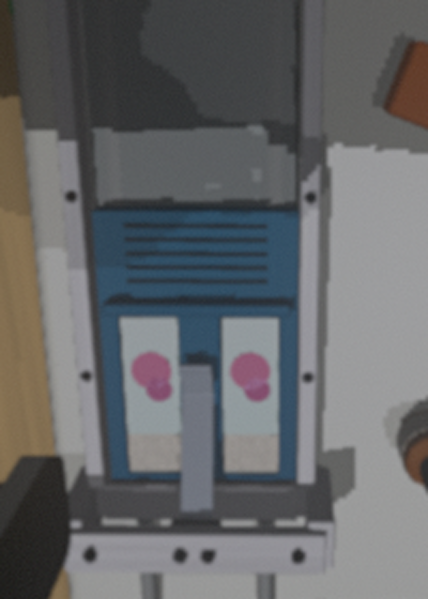

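```bash
python3 -c "
from h import *
print(ctrl.finish_job())"
```

```text
the job is handed in; nothing more can be done
None
```

I loaded the blue slide carrier into the scanner and handed the job in at about 11.4 s. No verdict is reported back.

- **Press:** with the fingers closed, I pressed the pad down until the bed met its hard stop. The fingertips were then 57.7 to 58.0 mm above the bench, and the press force was about 23 N at first, then 26 to 36 N.
- **Slide:** keeping it pressed, I pushed it along the lane under the leaf spring until the push force rose to about 32 N at the end stop. I then eased off and lifted clear.

**Last checks:**
- **Home position:** in the final wrist picture, the carrier's rear edge and slide ends are within about 1 pixel (roughly 1 mm) of where they should be when fully home and down.
- **Spring and bed:** in the pictures the spring blade lies on the carrier, which looks level. I had no direct reading of the spring or bed joints, so those are judged from the pictures and the fingertip height.
- **Robot clear:** the wrist force was near zero, with the arm well above the scanner.
- **Other objects:** the oil bottle and cover glass box looked undisturbed. I did not measure the other bystanders, but the arm stayed over the scanner.

No check failed. The rear edge and slide ends differed by about 1 pixel, which is within the calibration error.

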